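Click the speed wheel to the green clip and confirm

ROBOT

A 6-joint arm with a two-finger parallel gripper is mounted at the origin on a cart in front of the work surface, level with it; the furniture and walls round the work are solid. World frame = base frame: x ahead of the robot, y to its left, z up, the work surface at z = 0. Lengths are in m, angles in rad, forces in N, time in s.
With the tool pointing down it reaches from about 0.35 to 0.8 m from the base axis. Payload 7.3 kg.
Tool frame: the origin (TCP) lies on the centre line of the jaws, within the pads' length; the fingertips stand 19 mm ahead of it and the grasp point (between the pads) is the TCP (manip.tip_reach is the distance from the TCP to the fingertips, in m); z points along the fingers, y is the line along which they close (so a half turn about z gives the same grasp; the last joint's range is limited). The gripper opens to 85 mm and grips with 20 to 120 N. Pads are 22 mm wide; open, the fingers measure 114 mm over their backs; the gripper's body (76 mm by 85 mm) begins 54 mm behind the grasp point. The pads swing forward as they close: fully open they stand 13 mm farther back than shut.
Start: joints at [1.149, 0.342, 1.524, -0, 1.275, -0.146], TCP at [0.143, 0.505, 0.25] pointing down, gripper open.
Joint ranges: [-2.53, 2.53], [-0.77, 2.02], [0.04, 2.7], [-1, 4.14], [0.28, 2.66], [-3.11, 3.11]. Speed limits (rad/s): [2.57, 2.57, 3.14, 3.14, 3.14, 3.14].

INTERFACE

Orientations are given as a unit quaternion [w, x, y, z].
In Python, from cell import sensors, eyes, manip gives the robot as it stands. The module is installed in compiled form; this text tells all that it offers.
- The arm moves only by the tool send_rows, never from a script. Its argument "motion" is a list of rows, each a list of 3 entries, a list of its own where there are three numbers: the shift along the tool's x, y, z each as a share of 750 mm, from -1 to 1, then the turn, a rotation vector about the tool's x, y, z each as a share of 0.5 rad, from -1 to 1, then the opening, from 0 (shut) to 1 (fully open). In form: [[[x, y, z], [wx, wy, wz], fingers], ...]. A call has exactly 8 rows; each row is the pose to reach, as a shift and turn from the pose commanded when the call began, along the tool's axes at that moment; what a row does not reach only later rows make up. A row lasts 1/8 s, in which the tool goes at most 62.5 mm and 10.7 degrees, less where a joint would pass 70% of its speed; a pose out of reach is approached as far as the arm can. A call with a number of a shift or a turn outside -1 to 1 is refused whole. A call with a gripper value outside its range is refused whole. The fingers move at their own pace and stop on an object; "squeeze" is the grip in N (left out, the last holds). Time passes only in rows, so rows that repeat a pose let the fingers close, or fill a call up. It gives the time, the measured TCP pose, the force, the opening and the grip force at its end, in the units of the state.
- sensors.get_state(): the state, without advancing time (a new reading comes with each control period).
- eyes.read_camera(name): name is "side" or "top" or "wrist"; returns a dict with "frame" (480x640x3 uint8, red, green, blue), "fov_y" (degrees; the focal length in pixels is half the picture's height over the tangent of half this angle, whatever the lens; pixels are square), "cx", "cy" (the principal point, pixels), "R" (3x3) and "t" (3): a world point X has camera coordinates R X + t. Camera axes: x right, y down, z forward; pixel columns grow to the right and rows downward; lengths in m; the calibration is good to about 2 mm. A picture is of the moment at which its call begins. There is no depth.
- manip.job_done(): hands the job in; it is judged then, once.
The state is a dict: "clock": time; "joint_pos": joint angles; "joint_velocities": joint speeds; "tau": joint torques, N m; "position": TCP position; "tcp_rot": TCP orientation; "wrist_force": force on the tool from outside, world axes, zero at the start; "moment": the same for the moment, N m; "opening": finger opening in m; "finger_force": force on a finger pad.
Only numpy, scipy, OpenCV 4.12 (cv2) and the standard library are available. Lean on these libraries where they do the work, as an engineer would, in place of code of your own. Each camera call takes 0.05 s, during which the arm holds its last target. There are 200 camera calls.

TASK

Set the bench speed controller: with a fingertip resting lightly on top of its knurled thumbwheel, roll the wheel one click towards the green clip, so that it rests in that detent with its white line level with the clip. Then take the finger off the wheel and press the blue button fully home to confirm, and let it come back up. Only touch, do not grip, pinch or lift anything, do not roll the wheel to the red clip, press gently, and leave the loose things round the controller where they lie.

Things in the scene. Friction and masses are not known exactly. Their poses are not given: they have to be found in the camera images.
- controller: grey steel speed controller fixed to the bench, 160 (its x) x 200 (its y) x 80 mm high; origin under its centre on the bench, z up. In its frame the thumbwheel is at x=0, y=+45 mm and the blue button at x=0, y=-55 mm; the flat top panel is at z=80 mm.
- thumbwheel: knurled black thumbwheel, radius 40, width 30 mm; origin at its centre, crown 40 mm above (z=95 mm, 15 mm over the panel). Its axle lies along the controller's y. Spring-mounted, it gives straight down up to 8 mm (2 N starts it, 7 N bottoms it), the origin with it; pressed halfway down, a fingertip drives its grippy rim by friction along the controller's x.
- wheel (a joint): wheel angle (rad). Detents at -0.6, 0, +0.6; starts in the middle one. Positive carries the crown and its white line to the controller's +x. Let go, it snaps into the nearest detent (watersheds -0.3, +0.3). Turning takes up to 0.07 Nm (2 N at the rim); stops at -0.72 and +0.72. One click is 24 mm along the rim.
- wheel_line (a point): middle of the white line across the wheel's rim, which is on the crown at joint 0, and 22.6 mm along the controller's x (plus or minus) in the outer detents
- wheel_sides: the two bare aluminium side discs of the thumbwheel (73 mm across, part of the wheel); the origin is at the wheel's centre. They must not be pinched.
- green_clip: green clip, 14 (x) x 18 (y) x 5 mm high, white line on it, fixed on the panel at the wheel's -y side beside one of the outer detents: 22.6 mm to +x or -x of the wheel's centre (controller frame). Origin on the panel, mid-edge next to the wheel; axes as the controller's. It marks the detent wanted.
- red_clip: red clip of the same shape, beside the other outer detent (not wanted)
- button_top (a point): top of the blue push button (28 mm across, in a black housing), at its centre; z is up. It is pressed straight down.
- button (a joint): travel of the button (m): 0 up, 0.006 fully down; springs back; about 5 N takes it fully down
- tape_measure_mid (a point): middle of a yellow tape measure 33x88x64 mm standing loose on the bench, a bystander
- screwdriver_mid (a point): middle of a red screwdriver 233 mm long lying loose on the bench, a bystander
- hex_nut_mid (a point): middle of a rusty hex nut 35x30x16 mm lying loose on the bench, a bystander
- masking_tape_mid (a point): middle of a roll of masking tape 105 mm across, 25 mm high, lying loose on the bench, a bystander

How it is judged:
On the way, in this order (a step that is already met when the one before it is completed fails the run):
1. the wheel is clicked into the detent at the green clip and the finger is off it (x of wheel_line in the frame of green_clip between -0.003 and 0.003 m and velocity of joint wheel between -0.1 and 0.1 rad/s and contact force between the arm and thumbwheel below 0.2 N), for 0.2 s.
2. the blue button is pressed fully home (value of joint button above 0.0048 m), for 0.03 s.
At the end, for the whole second after the job is handed in: the wheel rests in the detent beside the green clip, its white line within 3 mm of the clip's middle, after the button was pressed at least 4.8 mm; the button is up again (x of wheel_line in the frame of green_clip between -0.003 and 0.003 m and velocity of joint wheel between -0.05 and 0.05 rad/s and value of joint button below 0.001 m); the robot touches nothing.
It fails at once if the button pressed before the wheel is set (value of joint button above 0.003 m and not (x of wheel_line in the frame of green_clip between -0.006 and 0.006 m)).
It fails at once if the wheel rolled to the red clip (x of wheel_line in the frame of red_clip between -0.006 and 0.006 m).
It fails at once if the wheel pinched by its sides (contact force between the fingers and wheel_sides above 2 N).
It fails at once if the wheel pressed or gripped with more than 25 N, or the controller with more than 40 N (contact force between the arm and thumbwheel above 25 N or contact force between the arm and controller above 40 N).
It fails at once if the tape measure, screwdriver, hex nut or masking tape roll moved or lifted by more than 15 mm (distance of any of tape_measure_mid, screwdriver_mid, hex_nut_mid, masking_tape_mid from where it was at the start of the episode above 0.015 m).
It also fails if it takes over 35 s, if anything falls off the work surface, if the arm or the gripper's body presses on something with over 40 N, if the wrist force passes 120 N, or if a joint passes its speed limit or range.

## Working session

There is one attempt and no reset: what is moved stays moved. The work goes in short steps, Python scripts to look and compute and a tool call to move; the robot and the scene stay as the last step left them, time stands still between calls to the robot, and variables do not carry over. Pictures are saved under pics/ and viewed, at most 10 in all, crops included, and the job is handed in when it is done.

Besides the shell and the picture viewer there is one more tool, called after "Request:" in YAML: its name, and indented under it one key for each argument. send_rows: Moves the arm, as the interface text tells. Its arguments: {"type":"object","properties":{"motion":{"type":"array"},"squeeze":{"type":"number"}},"required":["motion"]}

```bash
mkdir -p pics; python3 - <<'E'
from cell import sensors, eyes, manip
import cv2,pickle
s=sensors.get_state();print({k:s[k] for k in("clock","position","tcp_rot","wrist_force","opening")},manip.tip_reach)
d={n:eyes.read_camera(n) for n in("side","top","wrist")}
pickle.dump(d,open("cam0.pkl","wb"))
for n in d:
  cv2.imwrite(f"pics/{n}0.png",d[n]["frame"][:,:,::-1]);print(n,d[n]["fov_y"],d[n]["cx"],d[n]["cy"],d[n]["R"],d[n]["t"])
E
```

```text
{'clock': 0.0, 'position': array([0.14277862, 0.50483443, 0.24961394]), 'tcp_rot': array([-2.32850913e-04,  1.37468890e-01,  9.90505781e-01, -7.40551541e-04]), 'wrist_force': array([0.52275544, 0.07642284, 0.08932638]), 'opening': 0.08524253794043998} 0.019
side 45.32714018235984 322.7890218070466 235.4100042305281 [[ 0.99990527 -0.00481948  0.01289274]
 [ 0.00843637 -0.5255253  -0.85073614]
 [ 0.01087556  0.85076432 -0.52543486]] [-0.54850262  0.07686308  0.97170978]
top 49.60411097113016 315.55720503857594 236.07534712329752 [[-1.75300683e-02 -9.99846041e-01 -7.69086927e-04]
 [-9.93136621e-01  1.75013870e-02 -1.15643216e-01]
 [ 1.15638872e-01 -1.26342509e-03 -9.93290519e-01]] [0.03995805 0.5450206  0.94093447]
wrist 66.16617407529625 320.6920285934509 242.43393890739625 [[ 0.27272173  0.96209183 -0.00146929]
 [ 0.91874762 -0.25998122  0.29717433]
 [ 0.28552701 -0.0823958  -0.95482211]] [-0.5239985  -0.03907321  0.38080622]
```

View pics/top0.png

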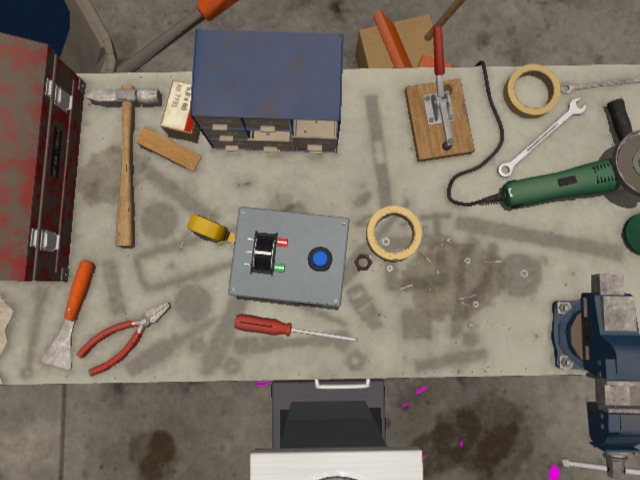

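View pics/side0.png

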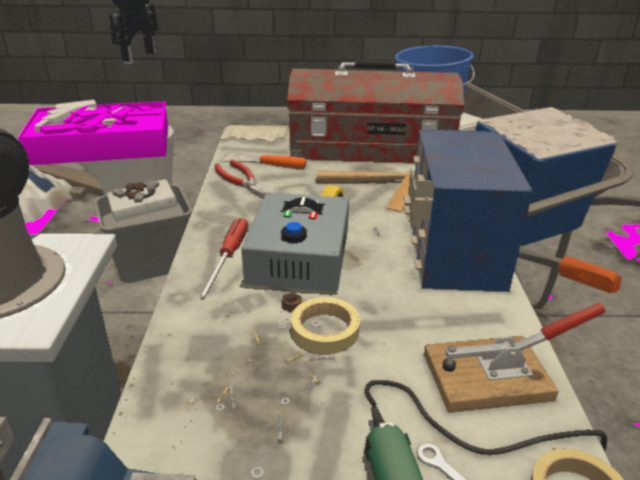

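Top view: controller about (290,258), wheel (264,253), blue button (319,259), green clip (279,268) nearer the robot, red clip (282,243) away from it. I'll enlarge it.

```bash
python3 - <<'E'
import cv2,pickle
d=pickle.load(open("cam0.pkl","rb"))
c=d["top"]["frame"][200:315,220:360,::-1]
cv2.imwrite("pics/topc.png",cv2.resize(c,None,fx=5,fy=5,interpolation=cv2.INTER_CUBIC))
c=d["side"]["frame"][185:295,235:360,::-1]
cv2.imwrite("pics/sidec.png",cv2.resize(c,None,fx=5,fy=5,interpolation=cv2.INTER_CUBIC))
E
```

```text
(no output)
```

View pics/topc.png

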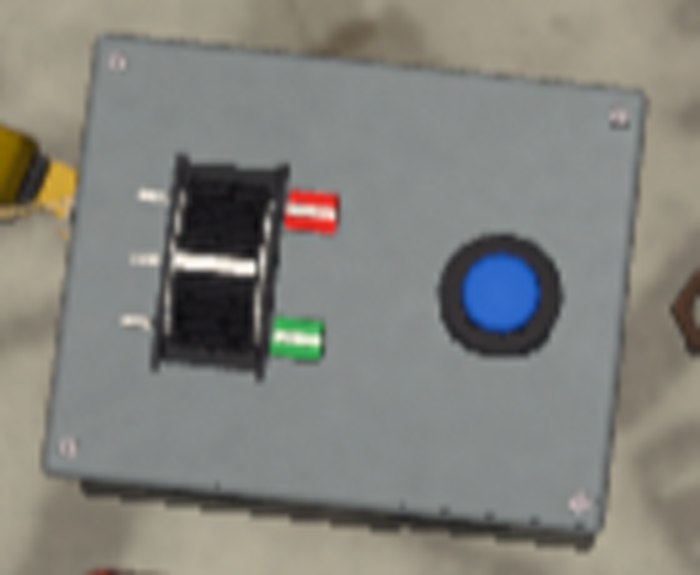

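View pics/sidec.png

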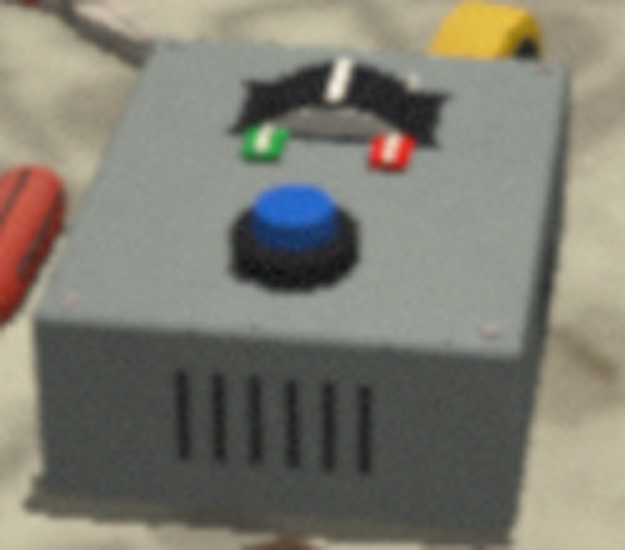

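The crops show: top panel corners (97,35),(645,93),(600,530),(45,472), white line (215,263), green clip (298,340), button (501,291). In the side crop, the corners are (155,45),(570,65),(520,355),(35,320), and the button top is (295,205). Green lies on the controller's −x side.

```bash
cat >h.py <<'E'
import numpy as np,pickle
from scipy.optimize import least_squares
from scipy.spatial.transform import Rotation as Ro
d=pickle.load(open("cam0.pkl","rb"))
def proj(n,X):
  c=d[n];f=240/np.tan(np.radians(c["fov_y"]/2));p=np.asarray(X)@np.array(c["R"]).T+c["t"]
  return f*p[:,:2]/p[:,2:]+[c["cx"],c["cy"]]
def W(q,P):
  P=np.atleast_2d(P);c,s=np.cos(q[2]),np.sin(q[2])
  return np.c_[q[0]+c*P[:,0]-s*P[:,1],q[1]+s*P[:,0]+c*P[:,1],P[:,2]]
E
python3 - <<'E'
from h import *
C=[[.08,.1,.08],[.08,-.1,.08],[-.08,-.1,.08],[-.08,.1,.08]]
o=lambda a,x,y:(np.array(a)+.5)/5-.5+[x,y]
T=o([[97,35],[645,93],[600,530],[45,472],[215,263],[501,291],[298,340]],220,200)
S=o([[570,65],[520,355],[35,320],[155,45],[342,80],[295,205]],235,185)
def r(q,k):
  P=C+[[0,.045,.095],[0,-.055,q[3]]]
  R=[]
  if 't' in k:R.append(proj("top",W(q,P+[[-.0226,.021,.085]]))-T)
  if 's' in k:R.append(proj("side",W(q,P))-S)
  return np.concatenate(R).ravel()
for k in("t","s","ts"):
  m=least_squares(r,[.42,.05,-.1,.09],args=(k,));print(k,m.x,np.abs(m.fun).max());print(m.fun.reshape(-1,2).round(1).tolist())
q=m.x;print(W(q,[[0,.045,.095],[0,-.055,q[3]],[.022,.045,.09]]))
from cell import sensors
s=sensors.get_state();R=Ro.from_quat(np.roll(s["tcp_rot"],-1));print(R.as_matrix().round(3))
E
```

```text
t [ 0.50585188  0.07737313 -0.12024874  0.10390353] 3.2207471488724764
[[-0.3, -0.9], [1.3, -1.2], [1.6, 1.3], [-0.8, 1.1], [0.7, 0.2], [0.6, 0.1], [-3.2, -0.6]]
s [ 0.50661752  0.07253982 -0.11881811  0.10306539] 1.891766137586501
[[0.7, -0.4], [1.2, 0.6], [-1.4, 0.2], [-0.5, -1.9], [-0.3, 0.5], [0.3, -0.0]]
ts [ 0.50617792  0.07659953 -0.11953763  0.10061784] 2.889849479929751
[[0.1, -1.1], [1.7, -1.5], [2.1, 1.0], [-0.3, 0.9], [1.1, 0.0], [1.0, -0.0], [-2.8, -0.8], [0.4, -1.4], [0.8, -0.8], [-1.4, -1.2], [-0.6, -2.9], [-0.5, -0.5], [0.1, 0.0]]
[[0.51154431 0.12127841 0.095     ]
 [0.49961899 0.02199202 0.10061784]
 [0.53338731 0.11865484 0.09      ]]
[[-0.962  0.272 -0.001]
 [ 0.272  0.962 -0.001]
 [ 0.    -0.001 -1.   ]]
```

Request:
send_rows:
  motion:
    - [[-0.03, -0.018, 0], [0, 0, 0.12], 0]
    - [[-0.08, -0.046, 0], [0, 0, 0.25], 0]
    - [[-0.14, -0.08, 0], [0, 0, 0.4], 0]
    - [[-0.2, -0.114, 0], [0, 0, 0.55], 0]
    - [[-0.26, -0.148, 0], [0, 0, 0.7], 0]
    - [[-0.32, -0.182, 0], [0, 0, 0.85], 0]
    - [[-0.37, -0.21, 0], [0, 0, 1], 0]
    - [[-0.4, -0.228, 0], [0, 0, 1], 0]
  squeeze: 20

```text
clock: 1.15
position: [0.3862, 0.2574, 0.2501]
tcp_rot: [-0.0, 0.379, 0.925, -0.0]
wrist_force: [0.1, 0.8, 0.9]
opening: -0.0001
finger_force: 0.0
```

```bash
cat >>h.py <<'E'
Q=[0.50618,0.0766,-0.1195]
def go(px,py,tipz):
  from cell import sensors
  s=sensors.get_state();R=Ro.from_quat(np.roll(s["tcp_rot"],-1)).as_matrix();w=W(Q,[px,py,tipz+.019])[0]
  c=np.cos(Q[2]);n=np.sin(Q[2]);y=np.array([c,n,0]);z=np.array([0,0,-1.]);G=np.c_[np.cross(y,z),y,z]
  print("t",round(s["clock"],2),"pos",s["position"].round(4),"F",s["wrist_force"].round(2),"open",round(s["opening"],4))
  print("shift share",(R.T@(w-s["position"])/.75).round(4),"turn share",(Ro.from_matrix(R.T@G).as_rotvec()/.5).round(3))
E
python3 -c "
from h import *;go(.010,.045,.13)"
```

```text
t 1.15 pos [0.3862 0.2574 0.2501] F [0.15 0.81 0.87] open -0.0001
shift share [-0.2569 -0.0036  0.1348] turn share [-1.000e-03  0.000e+00  1.824e+00]
```

Request:
send_rows:
  motion:
    - [[-0.03, 0, 0], [0, 0, 0.15], 0]
    - [[-0.07, -0.001, 0.01], [0, 0, 0.3], 0]
    - [[-0.11, -0.002, 0.02], [0, 0, 0.45], 0]
    - [[-0.15, -0.002, 0.03], [0, 0, 0.6], 0]
    - [[-0.19, -0.003, 0.04], [0, 0, 0.75], 0]
    - [[-0.22, -0.003, 0.05], [0, 0, 0.9], 0]
    - [[-0.245, -0.004, 0.06], [0, 0, 1], 0]
    - [[-0.257, -0.004, 0.06], [0, 0, 1], 0]

```text
clock: 2.15
position: [0.5207, 0.1211, 0.2045]
tcp_rot: [-0.001, 0.596, 0.803, -0.001]
wrist_force: [-0.7, 0.5, -0.0]
opening: 0.0
finger_force: 0.0
```

```bash
python3 -c "
from h import *;go(.010,.045,.13)"
```

```text
t 2.15 pos [0.5207 0.1211 0.2045] F [-0.65  0.49 -0.  ] open 0.0
shift share [-0.0017  0.0008  0.074 ] turn share [-0.003 -0.     0.828]
```

Request:
send_rows:
  motion:
    - [[0, 0, 0.005], [0, 0, 0.14], 0]
    - [[0, 0, 0.015], [0, 0, 0.28], 0]
    - [[0, 0, 0.03], [0, 0, 0.42], 0]
    - [[0, 0, 0.045], [0, 0, 0.56], 0]
    - [[0, 0, 0.06], [0, 0, 0.7], 0]
    - [[0, 0, 0.07], [0, 0, 0.83], 0]
    - [[0, 0, 0.074], [0, 0, 0.83], 0]
    - [[0, 0, 0.074], [0, 0, 0.83], 0]

```text
clock: 3.15
position: [0.5205, 0.1221, 0.15]
tcp_rot: [-0.0, 0.748, 0.664, 0.0]
wrist_force: [-0.1, -0.2, 0.0]
opening: -0.0002
finger_force: 0.0
```

```bash
python3 - <<'E'
from h import *;go(.010,.045,.097)
from cell import eyes
import cv2
a=cv2.resize(eyes.read_camera("wrist")["frame"],(400,300))
b=eyes.read_camera("side")["frame"][150:300,220:370];c=eyes.read_camera("top")["frame"][180:330,215:365]
b,c=[cv2.resize(i,(300,300),interpolation=cv2.INTER_CUBIC) for i in(b,c)]
cv2.imwrite("pics/pre.png",np.vstack([np.hstack([b,c]),np.hstack([a,np.zeros((300,200,3),np.uint8)])])[:,:,::-1])
E
```

```text
t 3.15 pos [0.5205 0.1221 0.15  ] F [-0.1  -0.22  0.03] open -0.0002
shift share [-0.0025  0.0016  0.0453] turn share [ 0.    -0.     0.003]
```

View pics/pre.png

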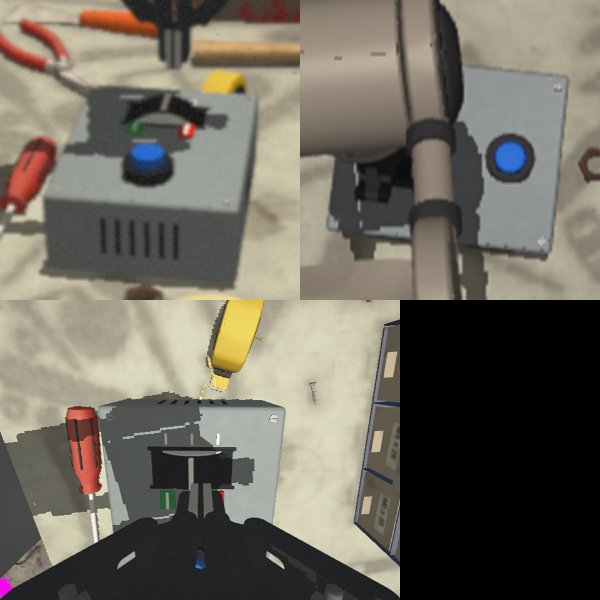

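The wrist view shows the shut fingers just right of the white line, above the wheel, which is the +x side as planned. Next I'll press lightly.

Request:
send_rows:
  motion:
    - [[-0.0025, 0.0016, 0.015], [0, 0, 0], 0]
    - [[-0.0025, 0.0016, 0.035], [0, 0, 0], 0]
    - [[-0.0025, 0.0016, 0.045], [0, 0, 0], 0]
    - [[-0.0025, 0.0016, 0.047], [0, 0, 0], 0]
    - [[-0.0025, 0.0016, 0.049], [0, 0, 0], 0]
    - [[-0.0025, 0.0016, 0.051], [0, 0, 0], 0]
    - [[-0.0025, 0.0016, 0.053], [0, 0, 0], 0]
    - [[-0.0025, 0.0016, 0.053], [0, 0, 0], 0]

```text
clock: 4.3
position: [0.5218, 0.1198, 0.1103]
tcp_rot: [0.0, 0.748, 0.663, 0.0]
wrist_force: [0.4, -1.6, 4.4]
opening: -0.0004
finger_force: 2.1
```

```bash
python3 -c "
from h import *;go(-.011,.045,.091)"
```

```text
t 4.3 pos [0.5218 0.1198 0.1103] F [ 0.36 -1.59  4.38] open -0.0004
shift share [ 0.0004 -0.0285  0.0004] turn share [ 0.002 -0.    -0.001]
```

Request:
send_rows:
  motion:
    - [[0, -0.003, 0.0005], [0, 0, 0], 0]
    - [[0, -0.007, 0.0005], [0, 0, 0], 0]
    - [[0, -0.011, 0.0005], [0, 0, 0], 0]
    - [[0, -0.015, 0.0005], [0, 0, 0], 0]
    - [[0, -0.019, 0.0005], [0, 0, 0], 0]
    - [[0, -0.023, 0.0005], [0, 0, 0], 0]
    - [[0, -0.027, 0.0005], [0, 0, 0], 0]
    - [[0, -0.029, 0.0005], [0, 0, 0], 0]

```text
clock: 5.3
position: [0.4994, 0.1226, 0.1095]
tcp_rot: [-0.0, 0.748, 0.663, -0.0]
wrist_force: [-2.0, -0.9, 4.3]
opening: 0.0002
finger_force: 2.2
```

```bash
python3 - <<'E'
from h import *;go(-.011,.045,.13)
from cell import eyes
import cv2
a=eyes.read_camera("wrist")["frame"][200:440,180:440]
b=eyes.read_camera("side")["frame"][185:265,235:345]
cv2.imwrite("pics/roll.png",np.hstack([cv2.resize(i,(400,400),interpolation=cv2.INTER_CUBIC) for i in(a,b)])[:,:,::-1])
E
```

```text
t 5.3 pos [0.4994 0.1226 0.1095] F [-1.99 -0.91  4.29] open 0.0002
shift share [ 0.0002  0.0016 -0.0526] turn share [-0.002 -0.    -0.001]
```

View pics/roll.png

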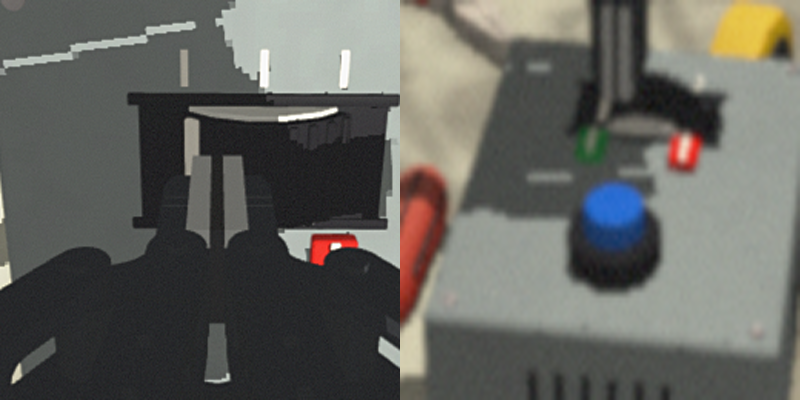

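The white line has followed the finger to about (192,145) in the left crop. It's nearly level with the green-side tick at (184,68). I'll lift off and move above the button.

Request:
send_rows:
  motion:
    - [[0, 0, -0.006], [0, 0, 0], 0]
    - [[0, 0, -0.016], [0, 0, 0], 0]
    - [[0, 0, -0.03], [0, 0, 0], 0]
    - [[0, 0, -0.045], [0, 0, 0], 0]
    - [[0, 0, -0.053], [0, 0, 0], 0]
    - [[0, 0, -0.053], [0, 0, 0], 0]
    - [[0, 0, -0.053], [0, 0, 0], 0]
    - [[0, 0, -0.053], [0, 0, 0], 0]

```text
clock: 6.4
position: [0.4997, 0.1224, 0.1491]
tcp_rot: [-0.0, 0.748, 0.663, -0.0]
wrist_force: [0.4, -0.5, -0.7]
opening: 0.0004
finger_force: 0.0
```

```bash
python3 - <<'E'
from h import *;go(0,-.055,.113)
from cell import eyes
import cv2
a=eyes.read_camera("wrist")["frame"][200:440,180:440]
b=eyes.read_camera("side")["frame"][185:265,235:345]
cv2.imwrite("pics/lift.png",np.hstack([cv2.resize(i,(400,400),interpolation=cv2.INTER_CUBIC) for i in(a,b)])[:,:,::-1])
E
```

```text
t 6.4 pos [0.4997 0.1224 0.1491] F [ 0.41 -0.53 -0.66] open 0.0004
shift share [-0.1329  0.0159  0.0228] turn share [-0.001  0.    -0.001]
```

View pics/lift.png

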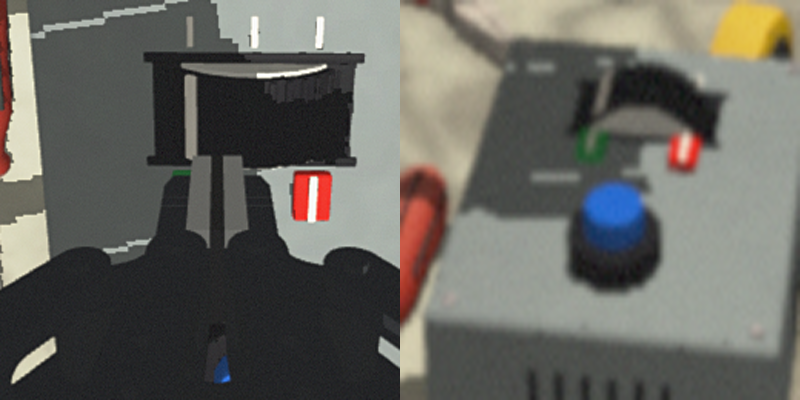

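The line at (190,115) now lines up with the green-side tick at (190,32), so the wheel is in the detent. Next I'll go over the button.

Request:
send_rows:
  motion:
    - [[-0.02, 0.003, 0], [0, 0, 0], 0]
    - [[-0.05, 0.006, 0], [0, 0, 0], 0]
    - [[-0.08, 0.01, 0], [0, 0, 0], 0]
    - [[-0.11, 0.014, 0], [0, 0, 0], 0]
    - [[-0.128, 0.016, 0.005], [0, 0, 0], 0]
    - [[-0.133, 0.016, 0.015], [0, 0, 0], 0]
    - [[-0.133, 0.016, 0.023], [0, 0, 0], 0]
    - [[-0.133, 0.016, 0.023], [0, 0, 0], 0]

```text
clock: 7.5
position: [0.4994, 0.0225, 0.1314]
tcp_rot: [-0.001, 0.748, 0.664, -0.0]
wrist_force: [0.5, -0.7, 0.1]
opening: -0.0001
finger_force: 0.0
```

```bash
python3 - <<'E'
from h import *;go(0,-.055,.102)
from cell import eyes
import cv2
b=eyes.read_camera("side")["frame"][175:265,235:345]
cv2.imwrite("pics/btn.png",cv2.resize(b,(550,450),interpolation=cv2.INTER_CUBIC)[:,:,::-1])
E
```

```text
t 7.5 pos [0.4994 0.0225 0.1314] F [ 0.47 -0.68  0.14] open -0.0001
shift share [-0.0007  0.0003  0.0139] turn share [-0.003 -0.     0.   ]
```

View pics/btn.png

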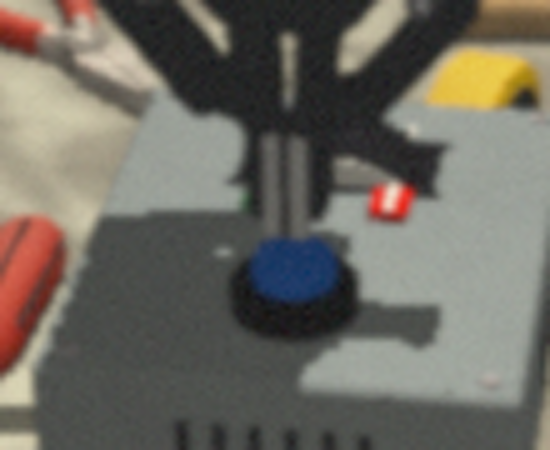

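The fingertips (290,240) stand over the button (292,262). I'll press in stages.

Request:
send_rows:
  motion:
    - [[0, 0, 0.005], [0, 0, 0], 0]
    - [[0, 0, 0.01], [0, 0, 0], 0]
    - [[0, 0, 0.012], [0, 0, 0], 0]
    - [[0, 0, 0.014], [0, 0, 0], 0]
    - [[0, 0, 0.016], [0, 0, 0], 0]
    - [[0, 0, 0.018], [0, 0, 0], 0]
    - [[0, 0, 0.02], [0, 0, 0], 0]
    - [[0, 0, 0.02], [0, 0, 0], 0]

```text
clock: 8.55
position: [0.5, 0.022, 0.1173]
tcp_rot: [0.0, 0.748, 0.663, 0.0]
wrist_force: [-0.3, 1.3, 3.4]
opening: 0.0004
finger_force: 1.7
```

Request:
send_rows:
  motion:
    - [[0, 0, 0.001], [0, 0, 0], 0]
    - [[0, 0, 0.002], [0, 0, 0], 0]
    - [[0, 0, 0.003], [0, 0, 0], 0]
    - [[0, 0, 0.004], [0, 0, 0], 0]
    - [[0, 0, 0.004], [0, 0, 0], 0]
    - [[0, 0, 0.004], [0, 0, 0], 0]
    - [[0, 0, 0.004], [0, 0, 0], 0]
    - [[0, 0, 0.004], [0, 0, 0], 0]

```text
clock: 9.55
position: [0.5, 0.0219, 0.1149]
tcp_rot: [0.0, 0.748, 0.663, 0.0]
wrist_force: [-2.6, -0.7, 11.2]
opening: 0.0
finger_force: 5.6
```

Request:
send_rows:
  motion:
    - [[0, 0, 0.0005], [0, 0, 0], 0]
    - [[0, 0, 0.0005], [0, 0, 0], 0]
    - [[0, 0, -0.006], [0, 0, 0], 0]
    - [[0, 0, -0.02], [0, 0, 0], 0]
    - [[0, 0, -0.04], [0, 0, 0], 0]
    - [[0, 0, -0.07], [0, 0, 0], 0]
    - [[0, 0, -0.09], [0, 0, 0], 0]
    - [[0, 0, -0.09], [0, 0, 0], 0]

```text
clock: 10.55
position: [0.5007, 0.0219, 0.1832]
tcp_rot: [0.001, 0.748, 0.663, 0.001]
wrist_force: [-0.2, 0.0, 0.0]
opening: -0.0003
finger_force: 0.0
```

```bash
python3 - <<'E'
from h import *;go(0,-.055,.16)
from cell import eyes
import cv2
a=eyes.read_camera("wrist")["frame"][200:440,180:440]
b=eyes.read_camera("side")["frame"][185:265,235:345]
cv2.imwrite("pics/end.png",np.hstack([cv2.resize(i,(400,400),interpolation=cv2.INTER_CUBIC) for i in(a,b)])[:,:,::-1])
E
```

```text
t 10.55 pos [0.5007 0.0219 0.1832] F [-0.16  0.03  0.01] open -0.0003
shift share [-0.     -0.0014  0.0056] turn share [ 0.006 -0.    -0.001]
```

View pics/end.png

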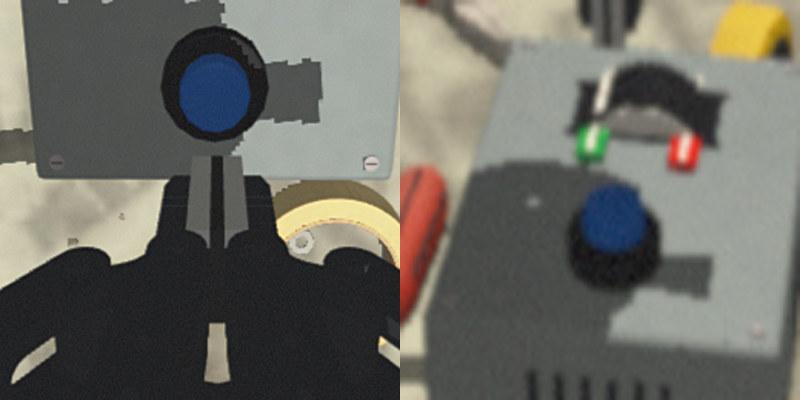

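The white line (605,90) meets the green clip's line (595,135), the button is back up at (613,215) and the arm is clear.

```bash
python3 -c "
from cell import manip;print(manip.job_done())"
```

```text
the job is handed in; nothing more can be done
None
```

I handed the job in at about 10.6 s. The wheel sits in the green-clip detent with its line level with the clip. I pressed the button to about 11 N (about 5 N takes it fully down), and it is back up with the arm clear; no verdict was returned.

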